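Close the loaded vial cassette and unlatch it from its dock

TASK

The sample cassette in the loading dock is loaded with its vials: close its hinged lid fully, while the cassette is still latched in the dock. Then pinch its two orange side catches together to unlatch it, lift it up out of the dock and finish holding it there by the squeezed catches, level and still, about 12 cm above the dock, with the lid shut and all six vials inside. Do not put it down or let go, and leave the other things on the bench where they are.

Things in the scene. Friction and masses are not known exactly. Their poses are not given: they have to be found in the camera images.
- dock: grey loading dock fixed to the bench, base 150 x 132 mm, its top 14 mm above the bench. Origin: centre of underside; z up, +x towards the cassette's hinge end, y left. Black stops locate the cassette with 1 mm play. At each side (|y| 31.5 to 44, |x| under 17 mm) an aluminium keeper, top 32 mm above the bench, overhangs the hook of a catch.
- cassette: white vial cassette, 74 (x) x 40 (y) x 30 mm, about 0.2 to 0.3 kg with vials and lid, six pockets in two rows of three along x. Origin: centre of its underside, 14 mm above the bench while seated, over the dock's centre with axes along the dock's; z up.
- catch_left (a joint): orange catch at the cassette's +y side; slides inwards along y: 0 = sprung out (latched), 0.005 m = fully in, hook free of the keeper from about 0.0035. Spring 2 N at 0, 4.5 N fully in. A flat upright plate 26 mm (x) wide, standing free from 18 to 54 mm above the cassette's underside: pinch it there. Over both outer faces: 60 mm out, 50 mm both fully in.
- catch_right (a joint): the same catch at the cassette's -y side; 0 = out (latched), 0.005 m = fully in.
- catch_left_pad (a point): centre of the finger face on the outside of the left catch, 41 mm above the cassette's underside and 30 mm from its middle plane when out.
- catch_right_pad (a point): centre of the finger face on the outside of the right catch, likewise.
- lid (a joint): lid of the cassette, blue frame and clear window, hinged at the cassette's far (+x) end: 0 = shut, grows as it opens, 1.57 upright, 2.0 its stop; starts at 1.55 to 1.95. Stiff: it stays at any angle, about 0.5 N at its free end moves it. Shut, its flat top is 41 mm above the cassette's underside.
- lid_hinge (a point): middle of the hinge axis (parallel to the cassette's y), at x = 38.5, z = 32 mm in the cassette. The lid is 74 mm long from here and 40 mm wide; its flat outer face lies 9 mm off the hinge axis (above it when shut, on the far +x side when upright).
- lid_lip (a point): middle of the small lip at the lid's free end, 78.5 mm from the hinge axis.
- sample_1: sample vial with black cap, 12 x 12 x 33 mm, upright in the front pocket of the right row of the cassette, its cap 6 mm above the cassette's rim. Origin: centre of its underside.
- sample_2: sample vial with blue cap, 12 x 12 x 33 mm, upright in the front pocket of the left row of the cassette, its cap 6 mm above the cassette's rim. Origin: centre of its underside.
- sample_3: sample vial with white cap, 12 x 12 x 33 mm, upright in the middle pocket of the right row of the cassette, its cap 6 mm above the cassette's rim. Origin: centre of its underside.
- sample_4: sample vial with blue cap, 12 x 12 x 33 mm, upright in the middle pocket of the left row of the cassette, its cap 6 mm above the cassette's rim. Origin: centre of its underside.
- sample_5: sample vial with black cap, 12 x 12 x 33 mm, upright in the back pocket of the right row of the cassette, its cap 6 mm above the cassette's rim. Origin: centre of its underside.
- sample_6: sample vial with black cap, 12 x 12 x 33 mm, upright in the back pocket of the left row of the cassette, its cap 6 mm above the cassette's rim. Origin: centre of its underside.
- vial_block: beige moulded block with many vial places, 188 x 146 x 59 mm; a bystander. Origin: centre of its underside.
- tip_box: pipette tip box with a clear blue lid, 95 x 124 x 90 mm; a bystander. Origin: centre of its underside.
- bottle_clear: clear bottle with blue cap, 56 x 56 x 102 mm; a bystander. Origin: centre of its underside.
- marker: marker pen, blue and white, lying, 14 x 130 x 14 mm; a bystander. Origin: centre of its underside.
- forceps: steel forceps lying flat, 14 x 126 x 8 mm; a bystander. Origin: centre of its underside.
There are look-alikes about, which are no part of the job. Leave any turquoise look-alike of the cassette alone.

How it is judged (in metres and radians):
On the way, in this order (a step that is already met when the one before it is completed fails the run):
1. the lid is shut with the cassette still latched in the dock (value of joint lid below 0.08 rad and z of cassette in the frame of dock below 0.019 m and value of joint each of catch_left, catch_right below 0.0025 m), for 0.2 s.
2. both catches are pressed in with the cassette still down in the dock (value of joint each of catch_left, catch_right above 0.003 m and z of cassette in the frame of dock below 0.022 m), for 0.1 s.
At the end, for the whole second after the job is handed in: The fingers hold the cassette by both catches (each in by over 3 mm), 80 mm or more above the dock's base plate, level within 0.15 rad, under 0.03 m/s, touching neither dock nor bystanders; lid shut within 0.08 rad; each vial inside (origin within 32 mm of the cassette's) (z of cassette in the frame of dock above 0.094 m and angle between cassette's own z axis and vertical below 0.15 rad and value of joint each of catch_left, catch_right above 0.003 m and contact force between the fingers and cassette above 2 N and contact force between cassette and dock below 0.1 N and contact force between cassette and vial_block below 0.1 N and contact force between cassette and tip_box below 0.1 N and contact force between cassette and bottle_clear below 0.1 N and contact force between cassette and marker below 0.1 N and contact force between cassette and forceps below 0.1 N and value of joint lid below 0.08 rad and linear speed of cassette below 0.03 m/s and distance between each of sample_1, sample_2, sample_3, sample_4, sample_5, sample_6 and cassette below 0.032 m); the arm keeps its last pose, push and grip.
It fails at once if a bystander is pushed more than 30 mm (distance of any of vial_block, tip_box, bottle_clear, marker, forceps from where it was at the start of the episode above 0.03 m).
It fails at once if the cassette is tipped by more than 0.5 rad (angle between cassette's own z axis and vertical above 0.5 rad).
It fails at once if a vial leaves the cassette (distance between any of sample_1, sample_2, sample_3, sample_4, sample_5, sample_6 and cassette above 0.045 m).
It also fails if it takes over 50 s, if anything falls off the work surface, if the arm or the gripper's body presses on something with over 40 N, if the wrist force passes 120 N, or if a joint passes its speed limit or range.

ROBOT

A 6-joint arm with a two-finger parallel gripper is mounted at the origin on a cart in front of the work surface, level with it; the furniture and walls round the work are solid. World frame = base frame: x ahead of the robot, y to its left, z up, the work surface at z = 0. Lengths are in mm, angles in rad, forces in N, time in s.
With the tool pointing down it reaches from about 275 to 775 mm from the base axis. Payload 14.6 kg.
Tool frame: the origin (TCP) lies at the very end of the fingers, on their centre line; the grasp point (between the pads) lies 19 mm behind it; z points along the fingers, y is the direction in which the jaws open and shut (so a half turn about z gives the same grasp; the last joint's range is limited). The gripper opens to 85 mm and grips with 20 to 120 N. Pads are 22 mm wide; open, the fingers measure 114 mm over their backs; the gripper's body (76 mm by 85 mm) begins 54 mm behind the grasp point. The pads swing forward as they close: fully open they stand 13 mm farther back than shut.
Start: joints at [0.974, 0.263, -0.048, 1.259, 0, 1.415], TCP at [224.478, 474.592, 206.978] pointing down, gripper open.
Joint ranges: [-2.65, 2.65], [-0.89, 1.7], [-1.18, 1.37], [-2.13, 2.11], [-1.35, 1.29], [-3.14, 3.14]. Speed limits (rad/s): [1.89, 1.89, 2.57, 2.79, 3.14, 3.14].

INTERFACE

Orientations are given as a unit quaternion [w, x, y, z].
In Python, from cell import env gives the robot as it stands.
- The arm moves only by the tool move_arm, never from a script. Its argument "commands" is a list that holds one entry, the list of rows, each a list of 5 numbers: the shift along the tool's x, y, z in mm, then the turn about the tool's z in degrees, then the finger opening in mm, from 0 to 85.4. In form: [[[tx, ty, tz, twist, fingers], ...]]. A call has 1 to 12 rows; each row is the pose to reach, as a shift and turn from the pose commanded when the call began, along the tool's axes at that moment; what a row does not reach only later rows make up. A row lasts 1/10 s, in which the tool goes at most 50 mm and 8.59 degrees, less where a joint would pass 70% of its speed; a pose out of reach is approached as far as the arm can. A call with a gripper value outside its range is refused whole. The fingers move at their own pace and stop on an object; "squeeze" is the grip in N (left out, the last holds). Time passes only in rows, so rows that repeat a pose let the fingers close. It gives the time, the measured TCP pose, the force and the opening at its end, in the units of the state.
- env.get_obs(): the state, without advancing time (a new reading comes with each control period).
- env.grab_frame(name): name is "scene" or "top" or "wrist"; returns the picture (400x640x3 uint8, red, green, blue); there is no depth.
- env.camera_params(name): a dict with "fx", "fy", "cx", "cy" (pixels), "dist" ([k1, k2, p1, p2, k3] as OpenCV has them; the pictures are not rectified), "T" (4x4, takes a point from camera to world coordinates); the wrist camera has in their place "mount" (4x4, takes a point from camera to tool coordinates, whose origin is the TCP and whose axes are the flange's). Camera axes: x right, y up, looking along -z (the intrinsics and any distortion apply to the point x, -y, -z); pixel columns grow to the right and rows downward; lengths in mm; the calibration is good to about 2 mm. A picture is of the moment at which its call begins: read the wrist's pose just before it. camera_params takes no time and is no camera call.
- env.close_job(): hands the job in, once; it reports no verdict.
The state is a dict: "t": time; "qpos": joint angles; "joint_vel": joint speeds; "effort": joint torques, N m; "tcp_pos": TCP position; "ee_rot": TCP orientation; "wrist_force": force on the tool from outside, world axes, zero at the start; "moment": the same for the moment, N m; "gripper_width": finger opening in mm.
Only numpy, scipy, OpenCV 4.12 (cv2) and the standard library are available. Lean on these libraries where they do the work, as an engineer would, in place of code of your own. Each camera call takes 0.05 s, during which the arm holds its last target.

## Working session

There is one attempt and no reset: what is moved stays moved. The work goes in short steps, Python scripts to look and compute and a tool call to move; the robot and the scene stay as the last step left them, time stands still between calls to the robot, and variables do not carry over. Pictures are saved under pics/ and viewed, and the job is handed in when it is done.

Besides the shell and the picture viewer there is one more tool, called after "Emit:" as name(argument=value, ...) on one line, values as JSON. move_arm: Moves the arm, as the interface text tells. Its arguments: {"type":"object","properties":{"commands":{"type":"array","items":{"type":"array","items":{"type":"array","items":{"type":"number"}}}},"squeeze":{"type":"number"}},"required":["commands"]}

```bash
ls; mkdir -p pics; python3 - <<'E'
from cell import env
import cv2
o=env.get_obs();print(o)
for n in ["scene","top","wrist"]:
    f=env.grab_frame(n);cv2.imwrite(f"pics/{n}0.png",f[:,:,::-1])
    print(n,env.camera_params(n))
E
```

```text
pics
{'t': 0.0, 'qpos': array([ 9.73702400e-01,  2.63512106e-01, -4.89256556e-02,  1.25939201e+00,
        6.25242135e-06,  1.41551990e+00]), 'joint_vel': array([ 0.00043143, -0.00060822, -0.00062751, -0.00080228, -0.00043427,
        0.00033765]), 'effort': array([-2.45059979e-03, -6.37620306e+01,  3.84557855e+01,  1.42130247e-02,
       -7.54870325e-05,  1.01147864e-05]), 'tcp_pos': array([224.30700094, 474.34727628, 206.53485593]), 'ee_rot': array([-1.92737969e-04,  2.19116352e-01,  9.75698600e-01, -4.79439547e-04]), 'wrist_force': array([ 0.1412253 , -0.0124127 , -0.13576764]), 'moment': array([-0.01522593,  0.02617405,  0.02067052]), 'gripper_width': 85.47852680207706}
scene {'fx': 511.99697332046406, 'fy': 511.99697332046406, 'cx': 316.130943381228, 'cy': 202.0014970759101, 'dist': array([-0.16082805,  0.        ,  0.        ,  0.        ,  0.        ]), 'T': array([[ 8.42033111e-01,  3.77596391e-01, -3.85228769e-01,
        -1.95199648e+01],
       [-5.39161989e-01,  6.11466118e-01, -5.79148976e-01,
        -7.90255642e+02],
       [ 1.68697766e-02,  6.95363324e-01,  7.1846033
[... 491 characters left out ...]
4825372e-03,  1.09388288e-01,  9.93956997e-01,
         1.20865534e+03],
       [ 0.00000000e+00,  0.00000000e+00,  0.00000000e+00,
         1.00000000e+00]])}
wrist {'fx': 347.7768700417947, 'fy': 347.7768700417947, 'cx': 320.81242324404724, 'cy': 194.0624157026828, 'dist': array([-0.00277109,  0.        ,  0.        ,  0.        ,  0.        ]), 'mount': array([[ 3.80165383e-04,  9.54176543e-01,  2.99244015e-01,
         7.56592866e+01],
       [ 9.99999927e-01, -3.73318180e-04, -8.00480678e-05,
         3.63565232e-01],
       [ 3.53332423e-05,  2.99244023e-01, -9.54176615e-01,
        -1.66492242e+02],
       [ 0.00000000e+00,  0.00000000e+00,  0.00000000e+00,
         1.00000000e+00]])}
```

View pics/scene0.png

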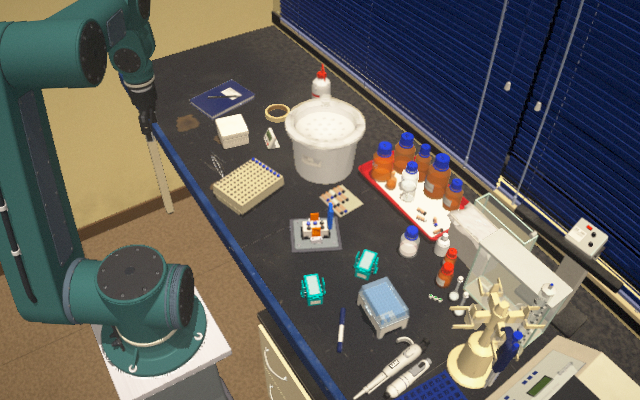

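View pics/top0.png

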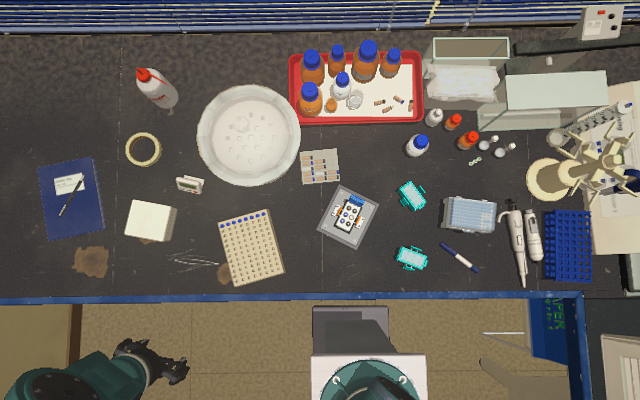

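View pics/wrist0.png

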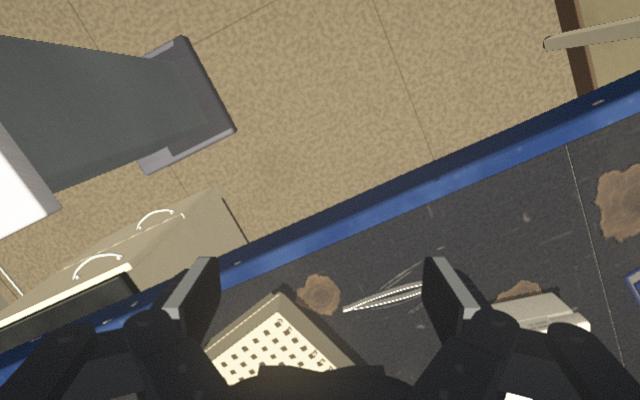

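The white cassette with orange catches in the grey dock is at top (349,215) and scene (316,230). The two turquoise look-alikes at top (412,196) and (411,258) are not it. I'll confirm in an enlarged crop.

```bash
python3 - <<'E'
import cv2,numpy as np
a=cv2.imread('pics/top0.png')[175:260,305:395]; b=cv2.imread('pics/scene0.png')[190:265,275:355]
a=cv2.resize(a,(400,400*85//90),interpolation=cv2.INTER_CUBIC)
b=cv2.resize(b,(400,375),interpolation=cv2.INTER_CUBIC)
c=np.zeros((380,800,3),np.uint8);c[:a.shape[0],:400]=a;c[:375,400:]=b
cv2.imwrite('pics/crop0.png',c)
E
```

```text
(no output)
```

View pics/crop0.png

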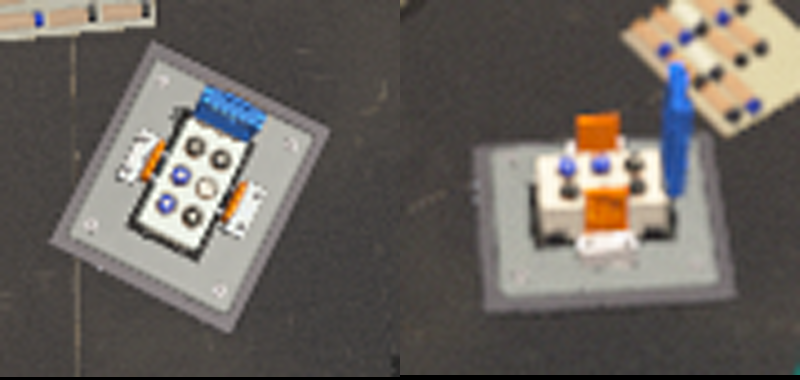

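```bash
cat > h.py <<'E'
import numpy as np,cv2
from scipy.spatial.transform import Rotation as R
from cell import env
def Rq(q): return R.from_quat([q[1],q[2],q[3],q[0]]).as_matrix()
def camT(name,obs=None):
    p=env.camera_params(name)
    if 'T' in p: return p,np.array(p['T'])
    T=np.eye(4);T[:3,:3]=Rq(obs['ee_rot']);T[:3,3]=obs['tcp_pos']
    return p,T@np.array(p['mount'])
def K(p): return np.array([[p['fx'],0,p['cx']],[0,p['fy'],p['cy']],[0,0,1.]])
def ray(px,p,T):
    u=cv2.undistortPoints(np.array(px,float).reshape(-1,1,2),K(p),np.array(p['dist'])).reshape(-1,2)
    d=np.c_[u[:,0],-u[:,1],-np.ones(len(u))]@T[:3,:3].T
    return T[:3,3],d
def onz(px,z,p,T):
    o,d=ray(px,p,T); return o+d*((z-o[2])/d[:,2])[:,None]
def proj(P,p,T):
    c=(np.atleast_2d(P)-T[:3,3])@T[:3,:3]
    c=c*[1,-1,-1]
    return cv2.projectPoints(c,np.zeros(3),np.zeros(3),K(p),np.array(p['dist']))[0].reshape(-1,2)
def tri(a,b):
    (o1,d1),(o2,d2)=a,b; d1=d1[0];d2=d2[0]
    s=np.linalg.lstsq(np.c_[d1,-d2],o2-o1,rcond=None)[0]
    A=o1+s[0]*d1;B=o2+s[1]*d2; return (A+B)/2,np.linalg.norm(A-B)
E
python3 - <<'E'
from h import *
p,T=camT('top')
c=np.array([[152,42],[328,130],[232,332],[52,242]])/4.444+[305,175]
for z in (0,14):
    P=onz(c,z,p,T);print(P.round(1),P.mean(0).round(1)); 
    e=[P[(i+1)%4]-P[i] for i in range(4)]
    print([np.linalg.norm(x).round(1) for x in e],[np.degrees(np.arctan2(x[1],x[0])).round(1) for x in e])
# vials cap z=14+36 
v=np.array([[196,147],[221,158],[180,175],[206,188],[165,205],[192,216]])/4.444+[305,175]
P=onz(v,50,p,T);print(P.round(1),P.mean(0))
E
```

```text
[[628.2  70.9   0. ]
 [568.8 -42.7   0. ]
 [438.9  22.6   0. ]
 [498.2 137.9   0. ]] [533.5  47.1   0. ]
[np.float64(128.2), np.float64(145.4), np.float64(129.6), np.float64(146.3)] [np.float64(-117.6), np.float64(153.3), np.float64(62.8), np.float64(-27.3)]
[[626.2  71.4  14. ]
 [567.4 -40.9  14. ]
 [439.   23.7  14. ]
 [497.6 137.6  14. ]] [532.6  48.   14. ]
[np.float64(126.7), np.float64(143.7), np.float64(128.1), np.float64(144.6)] [np.float64(-117.6), np.float64(153.3), np.float64(62.8), np.float64(-27.3)]
[[554.3  46.4  50. ]
 [547.2  31.   50. ]
 [536.9  56.7  50. ]
 [528.6  40.7  50. ]
 [518.3  66.4  50. ]
 [511.3  49.8  50. ]] [532.79541058  48.49830127  50.        ]
```

The crop confirms it: white body, orange catches, black/blue/white caps and upright blue lid. Its centre is about (533,47) and its x axis heads about -27°. Next I move the wrist camera over it.

Emit:
move_arm(commands=[[[-40,-21,-3,0,85],[-80,-42,-8,1,85],[-120,-63,-15,2,85],[-160,-85,-23,2,85],[-200,-106,-23,2,85],[-240,-127,-23,2,85],[-280,-148,-23,2,85],[-320,-170,-23,2,85],[-360,-190,-23,2,85],[-400,-212,-23,2,85],[-440,-233,-23,2,85],[-482,-255,-23,2,85]]])

```text
t: 1.35
tcp_pos: [551.8, 36.3, 229.9]
ee_rot: [-0.0, 0.236, 0.972, 0.0]
wrist_force: [1.0, 0.6, 0.5]
gripper_width: 84.9
```

```bash
python3 - <<'E'
from h import *
import pickle
o=env.get_obs();f=env.grab_frame('wrist');cv2.imwrite('pics/wrist1.png',f[:,:,::-1]);pickle.dump(o,open('o1.pkl','wb'))
o=env.get_obs()
print(o['t'],o['tcp_pos'],o['ee_rot'],o['joint_vel'])
f=env.grab_frame('wrist');cv2.imwrite('pics/wrist2.png',f[:,:,::-1]);pickle.dump(o,open('o2.pkl','wb'))
E
```

```text
1.4 [555.50284077  31.47892573 228.89505291] [ 4.21407734e-04  2.37528795e-01  9.71380092e-01 -7.81011412e-04] [ 0.07606897 -0.02688185 -0.08019505 -0.02569704  0.00964183  0.11994183]
```

View pics/wrist2.png

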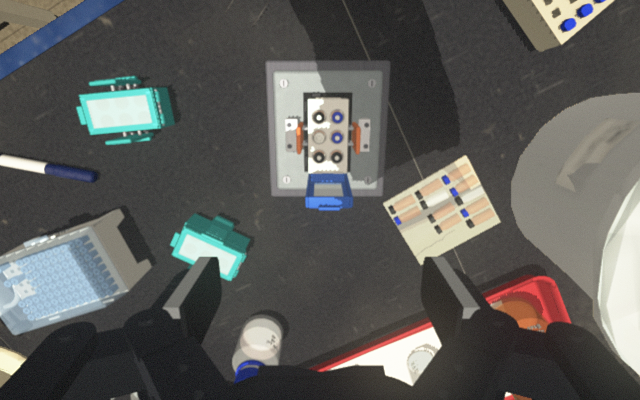

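The dock is centred near (328,130), with the lid at (328,190). The arm was still settling, so I take it again, crop and measure.

```bash
python3 - <<'E'
from h import *
import pickle
o=env.get_obs();f=env.grab_frame('wrist');o=env.get_obs();print(o['joint_vel'])
f=env.grab_frame('wrist')[:,:,::-1].copy();cv2.imwrite('pics/wrist3.png',f);pickle.dump(o,open('o3.pkl','wb'))
print(o['t'],o['tcp_pos'],o['ee_rot'])
c=f[50:220,250:410];cv2.imwrite('pics/crop3.png',cv2.resize(c,None,fx=3.5,fy=3.5,interpolation=cv2.INTER_CUBIC))
hsv=cv2.cvtColor(f,cv2.COLOR_BGR2HSV)
m=cv2.inRange(hsv,(3,120,90),(18,255,255));m[:50]=0;m[220:]=0;m[:,:250]=0;m[:,410:]=0
n,l,s,ce=cv2.connectedComponentsWithStats(m)
for i in range(1,n):
    if s[i,4]>8: print(s[i],ce[i])
E
```

```text
[ 0.04962949 -0.03384364 -0.03339518  0.00663145  0.0096873   0.02235188]
1.5 [552.15332081  35.91252896 229.06067175] [-5.81720646e-04  2.37672848e-01  9.71345074e-01 -1.64333069e-04]
[294 128   7  31 165] [296.76969697 142.86060606]
[350 128   7  32 178] [353.28651685 143.26966292]
```

View pics/crop3.png

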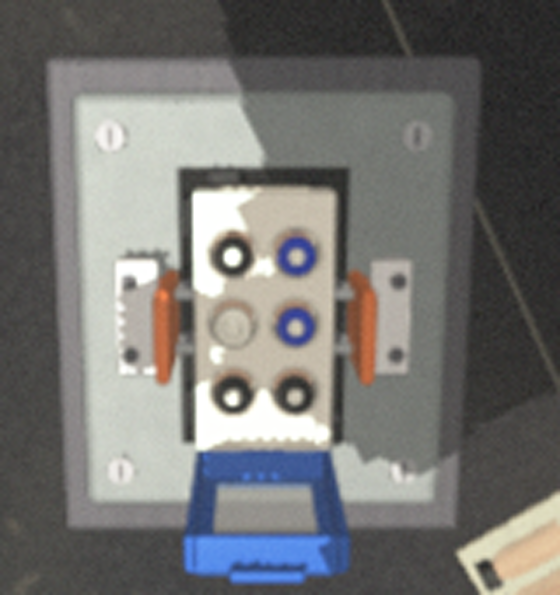

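```bash
python3 - <<'E'
from h import *
import pickle
o=pickle.load(open('o3.pkl','rb'));p,T=camT('wrist',o)
g=lambda a:np.array(a,float)/3.5+[250,50]
v=g([[233,257],[297,256],[233,327],[297,328],[233,396],[296,396]])
P=onz(v,50,p,T);print(P.round(1));c=P.mean(0)
d=(P[4]+P[5]-P[0]-P[1])[:2];d2=(P[1]+P[3]+P[5]-P[0]-P[2]-P[4])[:2]
print('vial',c,np.degrees(np.arctan2(d[1],d[0])),np.degrees(np.arctan2(d2[1],d2[0]))-90)
pl=g([[170,328],[362,327]]) # top edge mid guesses
m=onz(g([[161,328],[370,327]]),68,p,T);print('plates outer',m.round(1),m.mean(0),np.linalg.norm(m[0]-m[1]))
# dock inner light plate corner z=14, outer
k=onz(g([[76,96],[452,95],[434,500],[92,502]]),14,p,T);print('platetop',k.round(1),k.mean(0))
k=onz(g([[48,60],[480,60],[456,526],[68,526]]),0,p,T);print('base',k.round(1),k.mean(0))
for q in (k[3]-k[0],k[2]-k[1]): print(np.degrees(np.arctan2(q[1],q[0])),np.linalg.norm(q))
print(np.degrees(np.arctan2(*(k[1]-k[0])[[1,0]]))-90)
# lid angle
yaw=np.arctan2(d[1],d[0]);xa=np.array([np.cos(yaw),np.sin(yaw)])
H=np.r_[c[:2]+38.5*xa,46]
for th in np.arange(1.5,2.01,.05):
    L=H+78.5*np.r_[-np.cos(th)*xa,np.sin(th)]
    print(th.round(2),((proj(L,p,T)-[250,50])*3.5).round(0))
E
```

```text
[[514.9  50.9  50. ]
 [522.9  66.9  50. ]
 [532.3  41.8  50. ]
 [541.   57.8  50. ]
 [550.   32.5  50. ]
 [558.4  48.7  50. ]]
vial [536.5979188   49.79143965  50.        ] -27.4433683656363 -27.480235103970486
plates outer [[521.1  26.   68. ]
 [546.9  76.1  68. ]] [534.02245394  51.05858873  68.        ] 56.38295734710943
platetop [[454.7  29.3  14. ]
 [506.  128.6  14. ]
 [618.   70.8  14. ]
 [566.8 -29.1  14. ]] [536.36329465  49.93241674  14.        ]
base [[440.5  25.4   0. ]
 [501.5 142.6   0. ]
 [634.8  73.6   0. ]
 [573.5 -44.3   0. ]] [537.56158312  49.31405054   0.        ]
-27.659501828850733 150.14674803275622
-27.364541341367353 150.11703856521325
-27.476988337197973
1.5 [[268. 518.]]
1.55 [[268. 534.]]
1.6 [[268. 550.]]
1.65 [[268. 565.]]
1.7 [[268. 580.]]
1.75 [[268. 594.]]
1.8 [[268. 608.]]
1.85 [[268. 621.]]
1.9 [[268. 633.]]
1.95 [[267. 645.]]
2.0 [[267. 656.]]
```

Lid angle is about 1.69 rad, cassette centre about (536,49.5), yaw -27.5°, and the tool is aligned. I move behind the lid with fingers shut, stopping high to take a static check.

Emit:
move_arm(commands=[[[-30,1,0,0,0],[-60,3,0,0,0],[-85,3,0,0,0],[-85,3,0,0,0],[-85,3,0,0,0],[-85,3,0,0,0],[-85,3,0,0,0],[-85,3,0,0,0]]])

```text
t: 2.35
tcp_pos: [627.6, 2.1, 230.4]
ee_rot: [0.0, 0.236, 0.972, 0.0]
wrist_force: [-0.5, -0.4, -0.2]
gripper_width: -0.1
```

```bash
python3 - <<'E'
from h import *
import pickle
o=env.get_obs();print(o['joint_vel'].round(4),o['gripper_width'])
f=env.grab_frame('wrist')[:,:,::-1].copy();cv2.imwrite('pics/wrist4.png',f);pickle.dump(o,open('o4.pkl','wb'))
print(o['t'],o['tcp_pos'],o['ee_rot'])
E
```

```text
[-0.0038  0.0064  0.0053 -0.      0.0003 -0.0003] -0.1273276359076489
2.35 [627.59173517   2.1295933  230.42162623] [1.92849515e-04 2.35860009e-01 9.71787023e-01 4.30744122e-05]
```

View pics/wrist4.png

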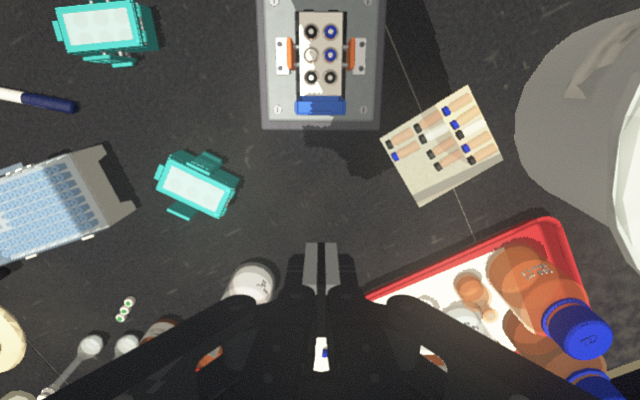

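```bash
python3 - <<'E'
from h import *
import pickle
o=pickle.load(open('o4.pkl','rb'));p,T=camT('wrist',o)
f=cv2.imread('pics/wrist4.png');cv2.imwrite('pics/crop4.png',cv2.resize(f[0:140,250:400],None,fx=4,fy=4,interpolation=cv2.INTER_CUBIC))
P=onz([[311,32],[331,32],[311,55],[331,55],[311,78],[331,77.5]],50,p,T);print(P.round(1),P.mean(0))
X=Rq(o['ee_rot']);print('rel tool',X.T@(P.mean(0)-o['tcp_pos']))
pt,Tt=camT('top');print(onz([[418,146],[413,152],[436,116],[454,121]],100,pt,Tt))
E
```

```text
[[515.4  50.4  50. ]
 [523.8  66.6  50. ]
 [532.7  41.3  50. ]
 [541.2  57.8  50. ]
 [550.7  31.8  50. ]
 [559.   48.8  50. ]] [537.13416726  49.43256441  50.        ]
rel tool [102.14144309   0.5417519  180.38552599]
[[ 715.19704539 -138.977397    100.        ]
 [ 698.97268613 -125.01031135  100.        ]
 [ 797.21600832 -190.43240029  100.        ]
 [ 782.48282209 -238.19703491  100.        ]]
```

View pics/crop4.png

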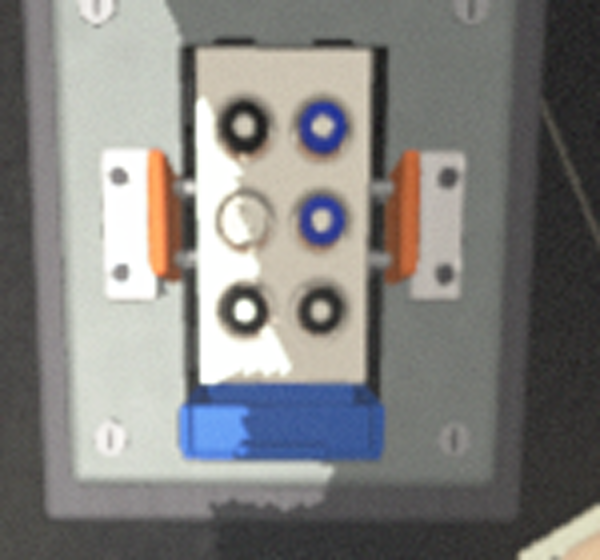

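Cassette centre is 102 mm ahead in tool x and 0.5 mm in y. I go down behind the lid.

Emit:
move_arm(commands=[[[0,0,40,0,0],[0,0,80,0,0],[0,0,118,0,0],[0,0,118,0,0],[0,0,118,0,0]]])

```text
t: 2.9
tcp_pos: [628.0, 1.7, 113.0]
ee_rot: [-0.0, 0.236, 0.972, -0.0]
wrist_force: [0.1, -0.4, 1.0]
gripper_width: -0.6
```

Emit:
move_arm(commands=[[[15,0,0,0,0],[30,0,0,0,0],[38,0,2,0,0],[44,0,2,0,0],[52,0,2,0,0],[60,0,3,0,0],[67,0,3,0,0],[75,0,6,0,0],[85,0,10,0,0],[85,0,10,0,0]]])

```text
t: 3.9
tcp_pos: [551.0, 41.3, 101.4]
ee_rot: [-0.001, 0.236, 0.972, -0.0]
wrist_force: [0.1, 0.3, 0.9]
gripper_width: -0.1
```

```bash
python3 - <<'E'
from h import *
o=env.get_obs();print(o['t'],o['tcp_pos'],o['wrist_force'])
f=env.grab_frame('scene')[190:265,275:355,::-1];b=env.grab_frame('wrist')[:,:,::-1]
a=cv2.resize(f,(400,375),interpolation=cv2.INTER_CUBIC);b=cv2.resize(b[:300,200:460],(325,375))
cv2.imwrite('pics/p5.png',np.hstack([a,b]))
E
```

```text
3.9 [550.99923347  41.26321071 101.39722228] [0.10289108 0.34538988 0.90115279]
```

View pics/p5.png

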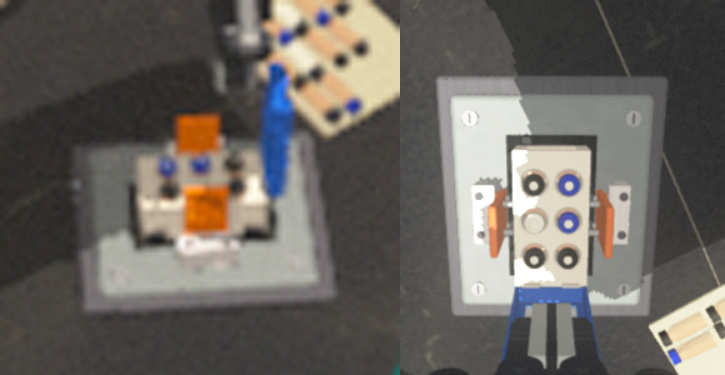

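```bash
python3 - <<'E'
from h import *
o=env.get_obs();print(o['t'],o['tcp_pos'],o['wrist_force'])
a=env.grab_frame('scene')[170:260,270:370,::-1];b=env.grab_frame('wrist')[:,:,::-1]
a=cv2.resize(a,(600,540),interpolation=cv2.INTER_CUBIC)
cv2.imwrite('pics/p6s.png',a);cv2.imwrite('pics/p6w.png',b)
E
```

```text
4.0 [552.42521502  40.73644778 101.96473802] [-0.61508527 -0.88355699  0.54669425]
```

View pics/p6s.png

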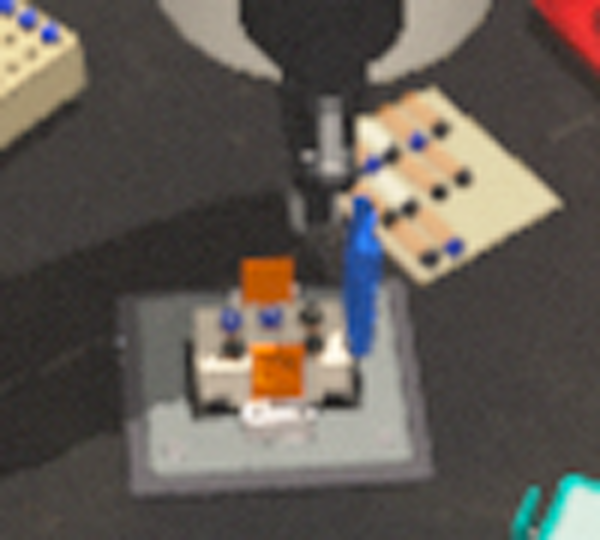

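View pics/p6w.png

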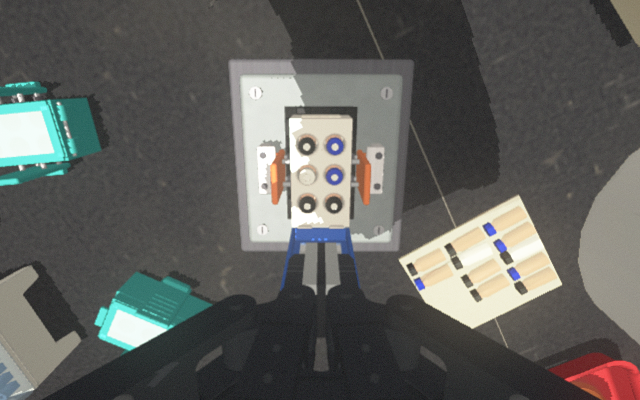

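```bash
python3 - <<'E'
from h import *
o=env.get_obs();p,T=camT('scene')
print(proj(o['tcp_pos'],p,T))
yaw=np.radians(-27.5);x=np.array([np.cos(yaw),np.sin(yaw),0]);c=np.array([536.5,49,14])
for th in (.9,1.2,1.5,1.57,1.69): print(th,proj(c+[0,0,32]+38.5*x+78.5*(-np.cos(th)*x+np.sin(th)*np.array([0,0,1])),p,T))
print(proj(c,p,T),proj(c+[0,0,36],p,T))
pw,Tw=camT('wrist',o)
for th in (.9,1.2,1.5,1.57,1.69): print(th,proj(c+[0,0,32]+38.5*x+78.5*(-np.cos(th)*x+np.sin(th)*np.array([0,0,1])),pw,Tw))
print(proj(o['tcp_pos'],pw,Tw), proj(o['tcp_pos']-[0,0,19],pw,Tw))
E
```

```text
[[321.59261926 211.87980016]]
0.9 [[311.70713441 211.15569238]]
1.2 [[318.83094456 207.99110988]]
1.5 [[326.83456185 206.3289612 ]]
1.57 [[328.74452709 206.17935418]]
1.69 [[331.99956958 206.13866212]]
[[314.78495174 232.15251858]] [[314.966759   224.21959022]]
0.9 [[320.01317745 187.00213085]]
1.2 [[319.83257193 235.76235316]]
1.5 [[319.670524   284.63512879]]
1.57 [[319.63919213 294.92425642]]
1.69 [[319.59293089 310.97754064]]
[[320.01397027 236.94803367]] [[320.08527127 223.13884889]]
```

The tips really sit about 11 mm above the nominal TCP when shut: they show at scene row 208 against a predicted 212, and at wrist row 245 against 237. So they skimmed over the lid's top edge and the lid is still upright. I go back over it and retry lower.

Emit:
move_arm(commands=[[[0,0,-25,0,0],[0,0,-50,0,0],[0,0,-50,0,0],[-30,0,-50,0,0],[-60,0,-50,0,0],[-85,0,-50,0,0],[-88,0,-50,0,0],[-88,0,-20,0,0],[-88,0,8,0,0],[-88,0,8,0,0],[-88,0,8,0,0]]])

```text
t: 5.2
tcp_pos: [630.3, 0.5, 94.4]
ee_rot: [-0.0, 0.236, 0.972, -0.0]
wrist_force: [0.2, 0.2, -0.2]
gripper_width: 0.0
```

```bash
python3 - <<'E'
from h import *
o=env.get_obs();print(o['t'],o['tcp_pos'],o['wrist_force'])
a=env.grab_frame('scene')[170:260,270:370,::-1]
a=cv2.resize(a,(600,540),interpolation=cv2.INTER_CUBIC)
cv2.imwrite('pics/p7s.png',a)
E
```

```text
5.2 [6.30328783e+02 4.79218929e-01 9.44091506e+01] [ 0.21206314  0.2221489  -0.16462724]
```

View pics/p7s.png

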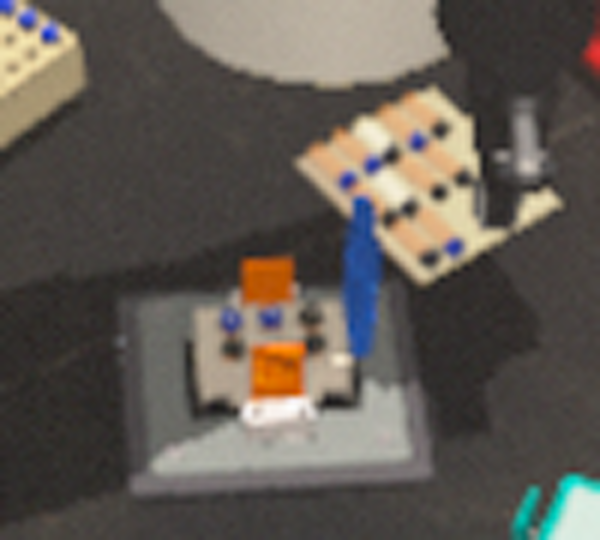

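```bash
python3 - <<'E'
from h import *
o=env.get_obs();p,T=camT('scene')
for dz in (0,6,12,18,24): 
  q=proj(o['tcp_pos']+[0,0,dz],p,T); print(dz,((q-[270,170])*6).round(0))
E
```

```text
0 [[489. 250.]]
6 [[490. 242.]]
12 [[491. 234.]]
18 [[492. 225.]]
24 [[492. 216.]]
```

Emit:
move_arm(commands=[[[0,0,10,0,0],[15,0,10,0,0],[30,0,10,0,0],[38,0,10,0,0],[46,0,10,0,0],[54,0,10,0,0],[60,0,10,0,0],[66,0,10,0,0],[72,0,12,0,0],[80,0,15,0,0],[80,0,15,0,0]]])

```text
t: 6.35
tcp_pos: [558.5, 37.5, 78.5]
ee_rot: [-0.001, 0.236, 0.972, -0.0]
wrist_force: [0.8, -0.0, 0.1]
gripper_width: -0.4
```

```bash
python3 - <<'E'
from h import *
o=env.get_obs();print(o['t'],o['tcp_pos'],o['wrist_force'])
a=env.grab_frame('scene')[170:260,270:370,::-1]
a=cv2.resize(a,(600,540),interpolation=cv2.INTER_CUBIC)
cv2.imwrite('pics/p8s.png',a)
E
```

```text
6.35 [558.45163893  37.45609192  78.53218757] [ 0.82478452 -0.04150261  0.10575008]
```

View pics/p8s.png

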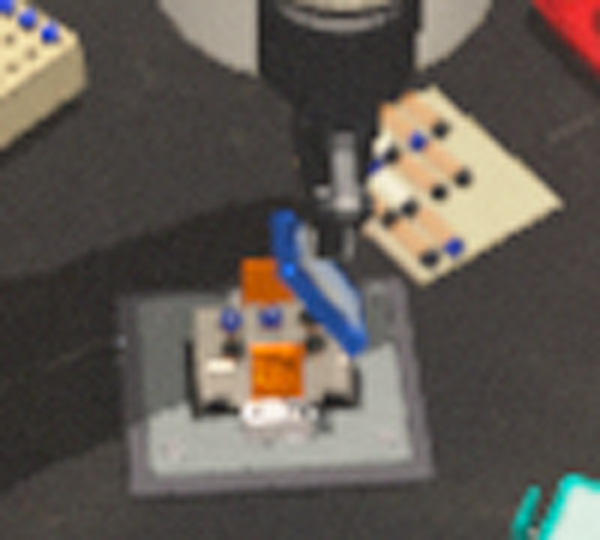

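The lid is now at about 0.9 rad, with the fingers on its outer face at crop (345,230). I continue the arc.

Emit:
move_arm(commands=[[[8,0,3,0,0],[16,0,7,0,0],[23,0,13,0,0],[30,0,19,0,0],[35,0,25,0,0],[38,0,29,0,0],[38,0,29,0,0]]])

```text
t: 7.1
tcp_pos: [525.2, 54.6, 49.4]
ee_rot: [-0.0, 0.236, 0.972, -0.0]
wrist_force: [0.5, 0.8, 0.7]
gripper_width: 0.0
```

```bash
python3 - <<'E'
from h import *
o=env.get_obs();print(o['t'],o['tcp_pos'],o['wrist_force'])
a=env.grab_frame('scene')[170:260,270:370,::-1]
a=cv2.resize(a,(600,540),interpolation=cv2.INTER_CUBIC)
cv2.imwrite('pics/p9s.png',a)
E
```

```text
7.1 [525.21607075  54.63602668  49.40401633] [0.51981513 0.81624973 0.6738051 ]
```

View pics/p9s.png

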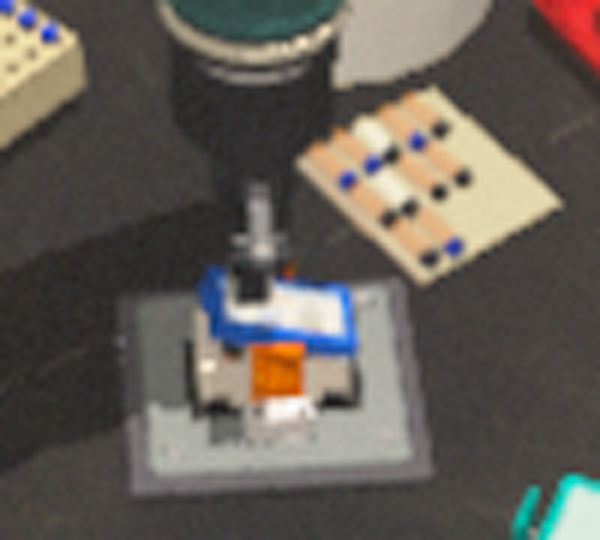

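Nearly shut, at about 0.2 rad. I press down gently.

Emit:
move_arm(commands=[[[3,0,2,0,0],[4,0,4,0,0],[4,0,6,0,0],[4,0,6,0,0]]])

```text
t: 7.55
tcp_pos: [522.3, 56.2, 43.7]
ee_rot: [-0.0, 0.236, 0.972, -0.0]
wrist_force: [0.0, 0.5, -0.4]
gripper_width: 0.0
```

Emit:
move_arm(commands=[[[0,0,2,0,0],[0,0,4,0,0],[0,0,4,0,0]]])

```text
t: 7.85
tcp_pos: [522.2, 56.3, 39.7]
ee_rot: [-0.0, 0.236, 0.972, -0.0]
wrist_force: [-0.3, -0.3, -0.3]
gripper_width: 0.5
```

Emit:
move_arm(commands=[[[0,0,1.5,0,0],[0,0,3,0,0],[0,0,3,0,0]]])

```text
t: 8.15
tcp_pos: [522.2, 56.3, 36.8]
ee_rot: [-0.0, 0.236, 0.972, -0.0]
wrist_force: [-0.5, -0.2, 0.1]
gripper_width: -0.2
```

```bash
python3 - <<'E'
from h import *
o=env.get_obs();print(o['t'],o['tcp_pos'],o['wrist_force'])
a=env.grab_frame('scene')[170:260,270:370,::-1]
a=cv2.resize(a,(600,540),interpolation=cv2.INTER_CUBIC)
cv2.imwrite('pics/p10s.png',a)
b=env.grab_frame('wrist')[:,:,::-1];cv2.imwrite('pics/p10w.png',b)
E
```

```text
8.15 [522.22781318  56.26590229  36.77473806] [-0.45778411 -0.15762253  0.09311657]
```

View pics/p10s.png

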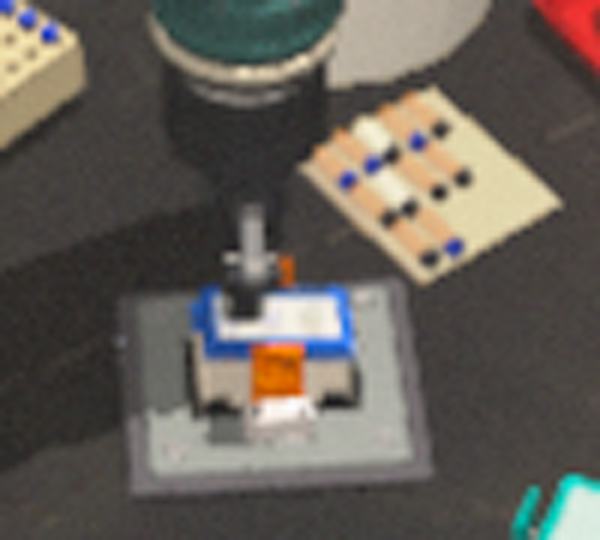

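View pics/p10w.png

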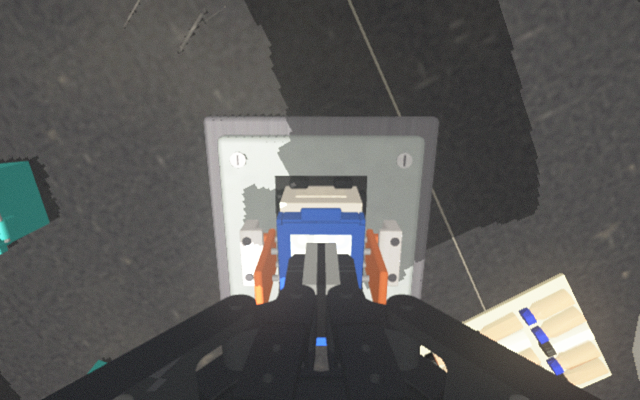

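The lid looks nearly shut, but the force is still about zero. I press on in small steps until there is a reaction.

Emit:
move_arm(commands=[[[0,0,1,0,0],[0,0,2,0,0],[0,0,2,0,0]]])

```text
t: 8.55
tcp_pos: [522.3, 56.3, 34.9]
ee_rot: [-0.0, 0.236, 0.972, -0.0]
wrist_force: [0.2, -0.4, -0.2]
gripper_width: -0.1
```

Emit:
move_arm(commands=[[[0,0,1,0,0],[0,0,2,0,0],[0,0,2,0,0]]])

```text
t: 8.85
tcp_pos: [522.3, 56.3, 32.9]
ee_rot: [-0.0, 0.236, 0.972, -0.0]
wrist_force: [-0.6, -0.6, 0.7]
gripper_width: 0.2
```

Emit:
move_arm(commands=[[[0,0,1,0,0],[0,0,1,0,0]]])

```text
t: 9.05
tcp_pos: [522.3, 56.3, 31.9]
ee_rot: [-0.0, 0.236, 0.972, -0.0]
wrist_force: [-0.8, 0.4, 0.4]
gripper_width: -0.1
```

```bash
python3 - <<'E'
from h import *
o=env.get_obs();print(o['t'],o['tcp_pos'],o['wrist_force'],o['moment'])
a=env.grab_frame('scene')[185:260,275:350,::-1]
a=cv2.resize(a,(400,400),interpolation=cv2.INTER_CUBIC)
b=env.grab_frame('wrist')[150:310,240:400,::-1];b=cv2.resize(b,(400,400),interpolation=cv2.INTER_CUBIC)
cv2.imwrite('pics/p11.png',np.hstack([a,b]))
E
```

```text
9.05 [522.31873222  56.26223396  31.88628294] [-0.83279946  0.38117854  0.44427662] [-0.02275814  0.00753274  0.01991928]
```

View pics/p11.png

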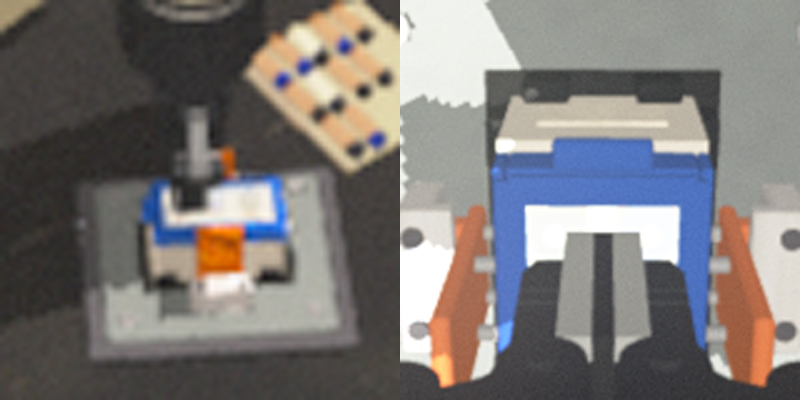

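Emit:
move_arm(commands=[[[0,0,1,0,0],[0,0,2,0,0],[0,0,2,0,0]]])

```text
t: 9.45
tcp_pos: [522.4, 56.3, 30.4]
ee_rot: [0.0, 0.236, 0.972, 0.0]
wrist_force: [-4.1, 0.1, 10.6]
gripper_width: 0.1
```

Emit:
move_arm(commands=[[[0,0,1,0,0],[0,0,2,0,0],[0,0,2,0,0]]])

```text
t: 9.75
tcp_pos: [522.5, 56.4, 29.6]
ee_rot: [0.001, 0.236, 0.972, 0.0]
wrist_force: [-10.8, 0.6, 33.7]
gripper_width: -0.2
```

Firm contact (about 34 N down). I back off and rise to inspect.

Emit:
move_arm(commands=[[[0,0,-3,0,0],[0,0,-4,0,0]]])

```text
t: 9.95
tcp_pos: [522.5, 56.3, 32.3]
ee_rot: [0.0, 0.236, 0.972, 0.0]
wrist_force: [0.1, -0.5, 0.8]
gripper_width: -0.1
```

Emit:
move_arm(commands=[[[0,0,-40,0,0],[0,0,-80,0,0],[0,0,-120,0,30],[-30,0,-150,0,85],[-30,0,-150,0,85],[-30,0,-150,0,85],[-30,0,-150,0,85],[-30,0,-150,0,85]]])

```text
t: 10.75
tcp_pos: [548.0, 42.8, 180.9]
ee_rot: [-0.001, 0.236, 0.972, -0.0]
wrist_force: [0.4, -0.3, -0.6]
gripper_width: 84.1
```

```bash
python3 - <<'E'
from h import *
import pickle
o=env.get_obs();print(o['t'],o['tcp_pos'],o['ee_rot'],o['wrist_force'],o['joint_vel'].round(3))
b=env.grab_frame('wrist')[:,:,::-1];cv2.imwrite('pics/w12.png',b);pickle.dump(o,open('o12.pkl','wb'))
a=env.grab_frame('scene')[185:260,275:350,::-1]
a=cv2.resize(a,(400,400),interpolation=cv2.INTER_CUBIC)
b=b[50:210,250:410];b=cv2.resize(b,(400,400),interpolation=cv2.INTER_CUBIC)
cv2.imwrite('pics/p12.png',np.hstack([a,b]))
E
```

```text
10.75 [547.96489739  42.75826582 180.93811842] [-1.04545813e-03  2.35979049e-01  9.71757565e-01 -1.75153910e-04] [ 0.39136734 -0.28649626 -0.55084148] [ 0.001 -0.002  0.008  0.003 -0.    -0.002]
```

View pics/p12.png

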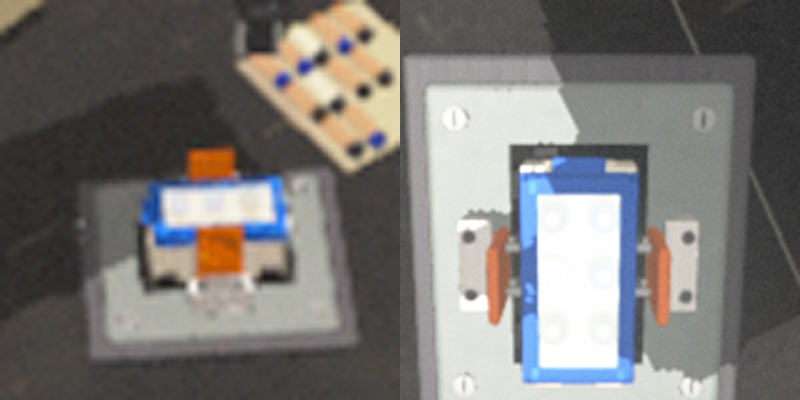

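View pics/w12.png

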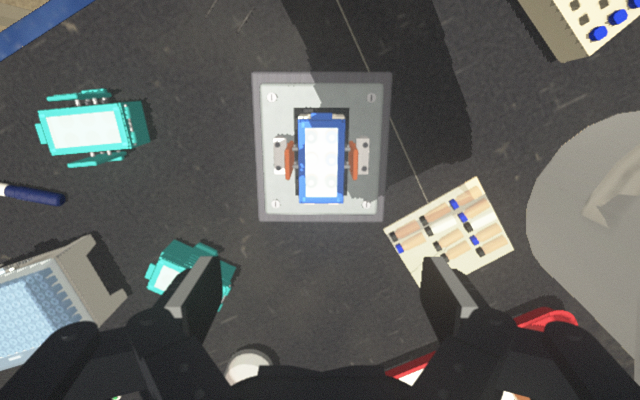

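```bash
python3 - <<'E'
from h import *
import pickle
o=pickle.load(open('o12.pkl','rb'));p,T=camT('wrist',o);Rt=Rq(o['ee_rot'])
g=lambda a:(np.array(a,float)-[400,0])/2.5+[250,50]
def tool(P): return ((P-o['tcp_pos'])@Rt)
L=g([[520,172],[637,172],[633,382],[523,382]])
P=tool(onz(L,55,p,T));print(P.round(1),P.mean(0).round(1))
print('w',np.linalg.norm(P[0]-P[1]),np.linalg.norm(P[2]-P[3]),'len',np.linalg.norm(P[0]-P[3]))
f=cv2.imread('pics/w12.png');hsv=cv2.cvtColor(f,cv2.COLOR_BGR2HSV)
m=cv2.inRange(hsv,(3,120,90),(18,255,255));m[:100]=0;m[220:]=0;m[:,:250]=0;m[:,410:]=0
n,l,s,ce=cv2.connectedComponentsWithStats(m)
q=[]
for i in range(1,n):
    if s[i,4]>20: print(s[i],ce[i]);q.append(ce[i])
P=tool(onz(q,55,p,T));print('catches',P.round(1),P.mean(0))
# dock base corners at z=0 (crop)
k=tool(onz(g([[404,56],[755,56]]),0,p,T));print('dock front',k.round(1),k.mean(0))
k=tool(onz(g([[426,84],[737,84]]),14,p,T));print('plate front',k.round(1),k.mean(0))
k=tool(onz(g([[470,237],[687,237],[470,296],[686,296]]),32,p,T));print('keeper screws',k.round(1),k.mean(0))
cv2.imwrite('pics/crop12.png',cv2.resize(f[60:230,235:405],None,fx=3.5,fy=3.5,interpolation=cv2.INTER_CUBIC))
E
```

```text
[[ 49.  -18.4 126. ]
 [ 49.1  20.2 126. ]
 [-24.1  20.3 125.9]
 [-24.2 -18.8 125.9]] [ 12.4   0.8 126. ]
w 38.63856095085765 39.0766854797098 len 73.21479764057837
[285 141   8  38 167] [287.68862275 159.80239521]
[350 142   8  38 178] [354.10674157 160.01123596]
catches [[ 14.6 -27.9 126. ]
 [ 14.5  28.9 125.9]] [ 14.55861037   0.47740244 125.96638105]
dock front [[ 87.  -65.  181.2]
 [ 87.1  67.6 181.1]] [ 87.06442547   1.29544625 181.10715108]
plate front [[ 76.9 -54.9 167.1]
 [ 76.9  58.9 167. ]] [ 76.9239281    2.00485794 167.08676221]
keeper screws [[ 23.7 -38.6 149. ]
 [ 23.8  40.4 149. ]
 [  1.7 -39.4 149. ]
 [  1.8  40.9 148.9]] [ 12.73378217   0.84691709 148.96256767]
```

View pics/crop12.png

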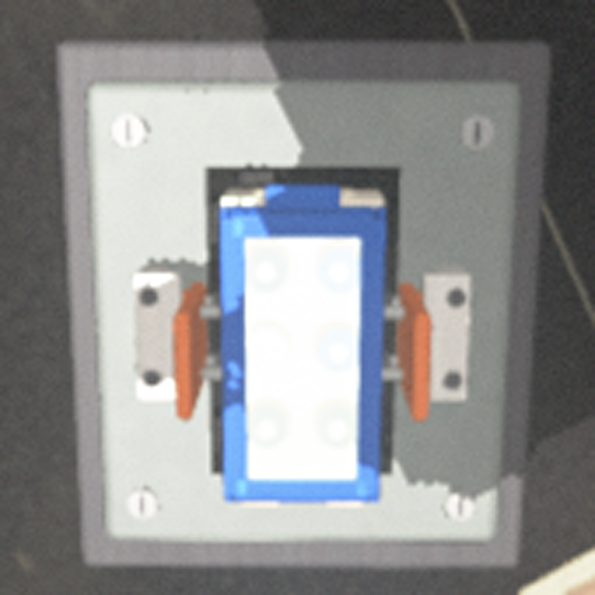

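The lid at z=55 measures 38.6 mm wide at the front, 39.1 mm at the back and 73 mm long, so it is flat and shut. The catches are still out. The offset is about +12.7 mm in x and +0.5 mm in y. I hover with fingers at 72 mm to check the tip geometry.

Emit:
move_arm(commands=[[[6,0.5,30,0,72],[13,0.5,70,0,72],[13,0.5,110,0,72],[13,0.5,125,0,72],[13,0.5,125,0,72],[13,0.5,125,0,72]]])

```text
t: 11.45
tcp_pos: [537.7, 49.0, 57.5]
ee_rot: [0.0, 0.236, 0.972, 0.0]
wrist_force: [0.8, 0.2, 0.5]
gripper_width: 71.7
```

```bash
python3 - <<'E'
from h import *
o=env.get_obs();print(o['t'],o['tcp_pos'],o['wrist_force'],o['gripper_width'])
a=env.grab_frame('scene')[170:260,270:370,::-1];cv2.imwrite('pics/p13s.png',cv2.resize(a,(600,540),interpolation=cv2.INTER_CUBIC))
cv2.imwrite('pics/w13.png',env.grab_frame('wrist')[:,:,::-1])
E
```

```text
11.45 [537.73497289  49.00285938  57.47030525] [0.79668773 0.2400864  0.45926779] 71.70850338513793
```

View pics/p13s.png

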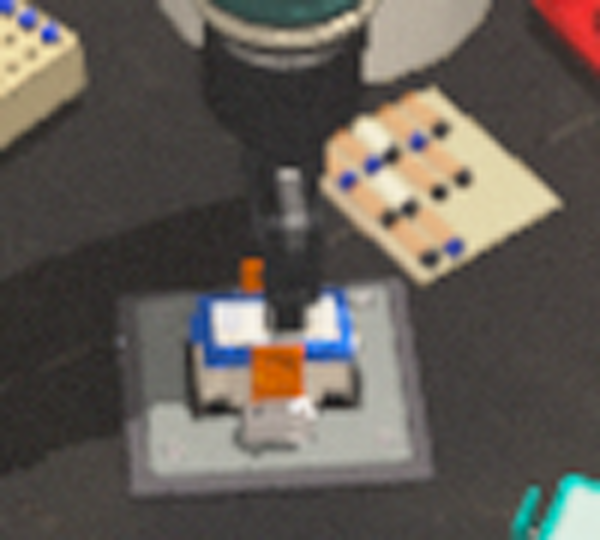

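View pics/w13.png

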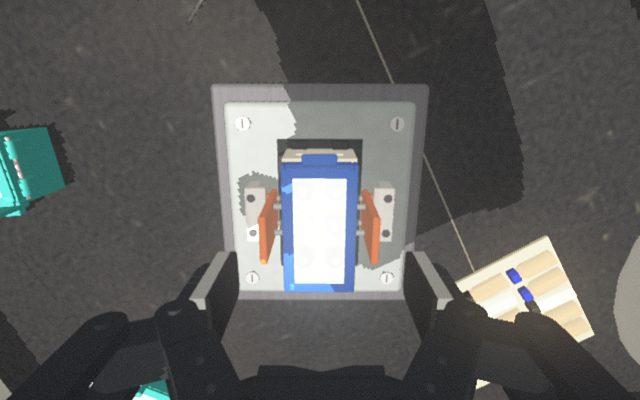

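```bash
python3 - <<'E'
from h import *
o=env.get_obs();p,T=camT('scene');Rt=Rq(o['ee_rot'])
for x in(-11,-3,0,8,11):
  for y in(-36,-50):
    print(x,y,((proj(o['tcp_pos']+Rt@np.array([x,y,-33.]),p,T)-[270,170])*6).round(0))
E
```

```text
-11 -36 [[304. 322.]]
-11 -50 [[307. 344.]]
-3 -36 [[288. 323.]]
-3 -50 [[291. 345.]]
0 -36 [[281. 323.]]
0 -50 [[284. 345.]]
8 -36 [[265. 324.]]
8 -50 [[267. 346.]]
11 -36 [[258. 324.]]
11 -50 [[261. 346.]]
```

The tips sit 33 mm behind the nominal TCP at this opening, and the pad centre is about 3 mm towards the hinge. I correct x by +3 and descend around the plates.

Emit:
move_arm(commands=[[[3,0,0,0,72],[3,0,12,0,72],[3,0,24,0,72],[3,0,34,0,72],[3,0,43,0,72],[3,0,48,0,72],[3,0,48,0,72]]])

```text
t: 12.25
tcp_pos: [534.7, 50.3, 8.5]
ee_rot: [-0.0, 0.236, 0.972, -0.0]
wrist_force: [0.5, -0.7, 0.1]
gripper_width: 71.7
```

```bash
python3 - <<'E'
from h import *
o=env.get_obs();print(o['t'],o['tcp_pos'],o['wrist_force'],o['gripper_width'])
a=env.grab_frame('scene')[170:260,270:370,::-1];a=cv2.resize(a,(400,360),interpolation=cv2.INTER_CUBIC)
b=env.grab_frame('wrist')[180:320,210:430,::-1];b=cv2.resize(b,(400,360*400//566),interpolation=cv2.INTER_CUBIC)
c=np.zeros((360,800,3),np.uint8);c[:,:400]=a;c[:b.shape[0],400:]=b
cv2.imwrite('pics/p14.png',c)
E
```

```text
12.25 [534.71143495  50.30123167   8.52975112] [ 0.49210482 -0.65170103  0.11733429] 71.73506956307094
```

View pics/p14.png

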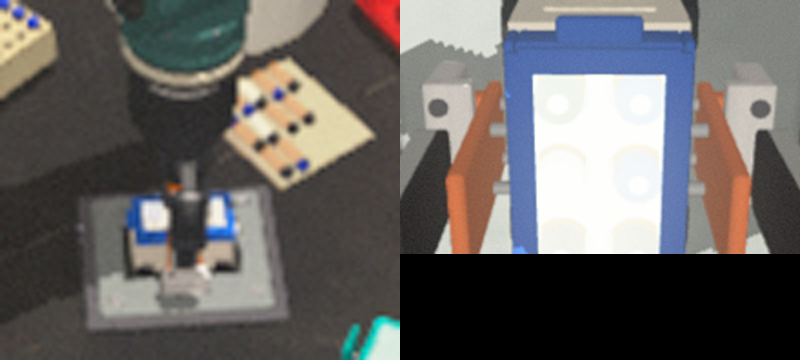

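The fingers straddle both plates evenly. Now I close gently.

Emit:
move_arm(commands=[[[0,0,0,0,62],[0,0,0,0,58],[0,0,0,0,54],[0,0,0,0,50],[0,0,0,0,45],[0,0,0,0,40],[0,0,0,0,40],[0,0,0,0,40]]], squeeze=30)

```text
t: 13.15
tcp_pos: [535.1, 49.7, 9.7]
ee_rot: [0.0, 0.236, 0.972, -0.001]
wrist_force: [-4.0, -4.7, 13.4]
gripper_width: 47.7
```

```bash
python3 - <<'E'
from h import *
o=env.get_obs();print(o['t'],o['tcp_pos'],o['wrist_force'],o['moment'],o['gripper_width'])
a=env.grab_frame('scene')[170:260,270:370,::-1];a=cv2.resize(a,(400,360),interpolation=cv2.INTER_CUBIC)
b=env.grab_frame('wrist')[180:320,210:430,::-1];b=cv2.resize(b,(400,360*400//566),interpolation=cv2.INTER_CUBIC)
c=np.zeros((360,800,3),np.uint8);c[:,:400]=a;c[:b.shape[0],400:]=b
cv2.imwrite('pics/p15.png',c)
E
```

```text
13.15 [535.13963758  49.68916749   9.73501255] [-4.03700038 -4.71156983 13.37241557] [-0.99133719  0.90133605 -0.07597604] 47.716756716884674
```

View pics/p15.png

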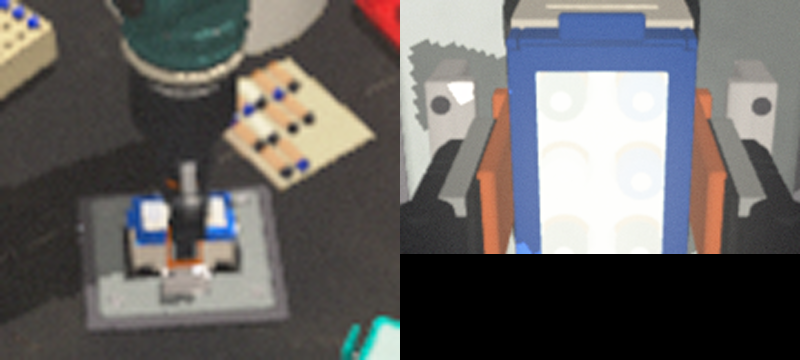

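Opening is 47.7 mm, so both catches are fully in. I lift slowly at first and check.

Emit:
move_arm(commands=[[[0,0,-2,0,40],[0,0,-4,0,40],[0,0,-7,0,40],[0,0,-10,0,40],[0,0,-14,0,40],[0,0,-18,0,40],[0,0,-22,0,40],[0,0,-22,0,40]]])

```text
t: 14.05
tcp_pos: [535.4, 50.3, 31.6]
ee_rot: [0.0, 0.236, 0.972, 0.0]
wrist_force: [-0.2, 0.6, -2.8]
gripper_width: 48.0
```

```bash
python3 - <<'E'
from h import *
o=env.get_obs();print(o['t'],o['tcp_pos'],o['wrist_force'],o['moment'],o['gripper_width'])
a=env.grab_frame('scene')[170:260,270:370,::-1];a=cv2.resize(a,(400,360),interpolation=cv2.INTER_CUBIC)
b=env.grab_frame('wrist')[150:320,210:430,::-1];b=cv2.resize(b,(400,309),interpolation=cv2.INTER_CUBIC)
c=np.zeros((360,800,3),np.uint8);c[:,:400]=a;c[:b.shape[0],400:]=b
cv2.imwrite('pics/p16.png',c)
E
```

```text
14.05 [535.38227053  50.27039719  31.59159559] [-0.23541675  0.55373655 -2.82008724] [-0.03628917 -0.00295921 -0.00313877] 48.00585641292416
```

View pics/p16.png

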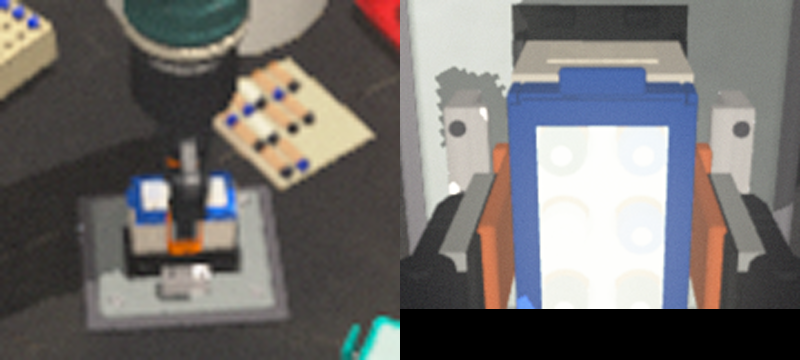

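It is lifted and level, carrying 2.8 N, which matches the cassette's weight. I continue to about 120 mm.

Emit:
move_arm(commands=[[[0,0,-10,0,40],[0,0,-22,0,40],[0,0,-36,0,40],[0,0,-50,0,40],[0,0,-64,0,40],[0,0,-78,0,40],[0,0,-90,0,40],[0,0,-98,0,40],[0,0,-100,0,40],[0,0,-100,0,40],[0,0,-100,0,40],[0,0,-100,0,40]]])

```text
t: 15.35
tcp_pos: [534.7, 50.3, 130.4]
ee_rot: [-0.0, 0.236, 0.972, -0.0]
wrist_force: [0.2, 0.5, -2.0]
gripper_width: 47.9
```

Emit:
move_arm(commands=[[[0,0,0,0,40],[0,0,0,0,40],[0,0,0,0,40],[0,0,0,0,40],[0,0,0,0,40],[0,0,0,0,40]]])

```text
t: 15.95
tcp_pos: [535.0, 50.3, 131.0]
ee_rot: [0.0, 0.236, 0.972, 0.0]
wrist_force: [0.8, 0.3, -2.9]
gripper_width: 47.7
```

```bash
python3 - <<'E'
from h import *
o=env.get_obs();print(o['t'],o['tcp_pos'],o['wrist_force'],o['moment'],o['gripper_width'],o['joint_vel'].round(3))
a=env.grab_frame('scene')[140:260,260:380,::-1];a=cv2.resize(a,(400,400),interpolation=cv2.INTER_CUBIC)
b=env.grab_frame('wrist')[120:320,220:420,::-1];b=cv2.resize(b,(400,400),interpolation=cv2.INTER_CUBIC)
cv2.imwrite('pics/p17.png',np.hstack([a,b]))
E
```

```text
15.95 [535.03716461  50.2650966  130.99741055] [ 0.77055097  0.28382439 -2.86965039] [-0.04928397  0.0471276  -0.00706408] 47.744761398995266 [-0.     0.001  0.001  0.001  0.001  0.   ]
```

View pics/p17.png

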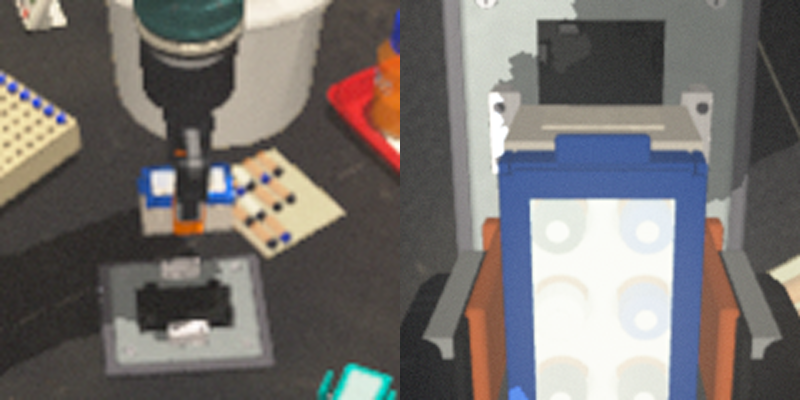

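The cassette hangs level and clear above the empty dock. The lid is shut, vials show under the window, and the arm is still. I hand the job in.

```bash
python3 -c "
from cell import env
print(env.close_job())"
```

```text
the job is handed in; nothing more can be done
None
```

I shut the lid with the closed fingers while the cassette was latched, pinched both orange catches in, and lifted the cassette about 121 mm out of the dock. I handed the job in at about 16 s with it held there. No verdict was reported.

**Last checks:**
- **Grip:** the opening read 47.7 mm, under the 50 mm at which both catches are fully in. The wrist carried about 2.9 N, which fits the cassette's weight.
- **Pose:** the arm was still, and in the pictures the cassette looks level and clear of the dock.
- **Lid and vials:** before the pinch, the lid measured as shut: 38.6 mm wide at the front, 39.1 mm at the back, 73 mm long. It still looks shut after lifting. The last wrist view shows five vials under the window and cuts off the front of the lid. All six were in place when I looked down on the shut lid before the lift.

**What disagreed:**
- **First lid push missed:** the real fingertips sit about 24 to 36 mm behind the nominal TCP, depending on the opening. The first push went over the lid's top edge without moving it. I repeated it lower, and it worked.
- **Press force:** the final press on the lid peaked at about 34 N downward before I backed off.
- **Position estimates:** the top and wrist cameras differed by about 4 mm on where the cassette was. I used the wrist view.

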